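# Shut and bolt the sample carrier

### The arm

A 7-joint arm with a two-finger parallel gripper is mounted at the origin on a cart in front of the work surface, level with it; the furniture and walls round the work are solid. World frame = base frame: x ahead of the robot, y to its left, z up, the work surface at z = 0. Lengths are in m, angles in rad, forces in N, time in s.
With the tool pointing down it reaches from about 0.4 to 0.85 m from the base axis. Payload 10.4 kg.
Tool frame: the origin (TCP) lies midway between the tips of the shut fingers; the grasp point (between the pads) lies 19 mm behind it (r.grasp_offset is the distance from the TCP to the grasp point, in m); x points along the fingers, y is the direction in which the jaws open and shut, and the axes are right-handed (so a half turn about x gives the same grasp; the last joint's range is limited). The gripper opens to 87 mm and grips with 3 to 60 N. Pads are 19 mm wide; open, the fingers measure 117 mm over their backs; the gripper's body (75 mm by 190 mm) begins 51 mm behind the grasp point.
Start: joints at [1.157, 0.332, -0.065, 1.46, 0.022, 1.35, -0.088], TCP at [0.238, -0.578, 0.223] pointing down, gripper open.
Joint ranges: [-2.6, 2.6], [-0.5, 2.12], [-1.47, 1.34], [0.16, 2.42], [-1.27, 4.41], [0.06, 2.06], [-2.6, 2.6]. Speed limits (rad/s): [2.22, 2.22, 2.79, 2.79, 3.14, 3.14, 3.14].

### API

Orientations are given as a unit quaternion [x, y, z, w].
In Python, from bench import r, vision, close_job gives the robot as it stands. The module is installed in compiled form; this text tells all that it offers.
- The arm moves only by the shell command python3 -m pendant 'ROWS' [OPENING] [FORCE]. ROWS is text: rows parted by semicolons, each of 6 numbers parted by spaces: the shift along the tool's x, y, z in units of 0.25 m (1.0 is 0.25 m), then the turn, a rotation vector about the tool's x, y, z in units of 1.5 rad (1.0 is 1.5 rad). A call has 1 to 8 rows; each row is the pose to reach, as a shift and turn from the pose commanded when the call began, along the tool's axes at that moment; what a row does not reach only later rows make up. A row lasts 1/10 s, in which the tool goes at most 50 mm and 8.59 degrees, less where a joint would pass 70% of its speed; a pose out of reach is approached as far as the arm can. A call with a number of a shift or a turn outside -1 to 1 is refused whole. A call with a gripper value outside its range is refused whole. OPENING is the gripper command: -1 is shut, 1 is fully open, values between are in proportion, set as the call begins (- or left out, the last holds). The fingers move at their own pace and stop on an object; FORCE is the grip in N (left out, the last holds). Time passes only in rows, so rows that repeat a pose let the fingers close. It gives the time, the measured TCP pose, the force and the opening at its end, in the units of the state.
- r.read_state(): the state, without advancing time (a new reading comes with each control period).
- vision.camera(name): name is "scene" or "side" or "wrist"; returns (picture, depth): 480x640x3 uint8, blue, green, red; 480x640 float32, m along the optical axis (not along the pixel's ray), 0 where there is no reading.
- vision.get_calibration(name): a dict with "camera_matrix" (3x3 intrinsics, pixels), "rvec" (rotation vector, rad) and "tvec" (3), from world to camera coordinates, as OpenCV has them. Camera axes: x right, y down, z forward; pixel columns grow to the right and rows downward; lengths in m; the calibration is good to about 2 mm. The wrist camera is an equidistant fisheye: a pixel r from the principal point sees the ray r / f radians off the axis. A picture is of the moment at which its call begins: read the wrist's pose just before it. get_calibration takes no time and is no camera call; for the wrist camera it gives the pose at the moment of the call.
- close_job(): hands the job in, once; it reports no verdict.
The state is a dict: "time": time; "joint_positions": joint angles; "joint_vel": joint speeds; "joint_torque": joint torques, N m; "ee_pos": TCP position; "eef_rot": TCP orientation; "ft_force": force on the tool from outside, world axes, zero at the start; "torque": the same for the moment, N m; "width": finger opening in m.
Only numpy, scipy, OpenCV 4.12 (cv2) and the standard library are available. Lean on these libraries where they do the work, as an engineer would, in place of code of your own. Each camera call takes 0.05 s, during which the arm holds its last target. There are 200 camera calls.

### The job

Swing the blue lid of the white sample carrier down shut, then push its red-knobbed bolt across, through the wire staple on the lid and on into the keeper until you feel it fully home against the stop inside. The stop is sprung: press it right in, firmly but without ramming it. Let go of the bolt and leave the other things on the bench where they stand.

Things in the scene. Friction and masses are not known exactly. Their poses are not given: they have to be found in the camera images.
- carrier: White carrier case fixed to the bench, 200 x 260 x 90 mm (x, y, z). Origin: centre of its underside on the bench, z up; -x is its front (roughly towards the robot), y runs along the front. The bolt lies in an aluminium channel on the front, its axis along y at x = -125, z = 75 mm. The channel and keeper nowhere rise above z = 92 mm.
- lid (a joint): Blue lid, 205 x 260 x 6 mm. Value in rad: 0 = fully down, grows as the front edge rises. The hinge is stiff (about 1.5 N at the front edge) and stays where it is left. A sprung rubber seal under the front edge holds the shut lid about 0.02 rad (4 mm) up when let go; pressing it right down takes about 10 N. The bolt draws it down the rest of the way.
- lid_hinge (a point): Point on the lid's hinge axis, at the carrier's rear top edge (carrier x = +100, y = 0, z = 92 mm, the height of the shut lid's underside). The axis runs along the carrier's y.
- lid_edge (a point): Point on top of the lid at its front edge, 205 mm from the hinge axis, 30 mm to the -y side of the lid's middle: a good place to press. Clear of the lid's tongue (carrier y = +14 to +50 mm, reaching forward to carrier x = -147 mm when shut).
- staple (a point): Centre of the opening of the round wire staple (8 mm wire) under the lid's tongue, at carrier y = +32 mm: the bolt passes through it. While the lid rides on its seal, the staple's lower bar stands about 3 mm in the bolt's way; the round bolt tip wedges it down under 3 to 6 N more push.
- bolt: Steel bolt rod, 12 mm diameter, 118 mm long, round tip. Origin: the very tip. It slides along the carrier's +y (its own y too) and starts withdrawn, its tip at carrier y = 0 to +12 mm. Sliding it takes about 5 N; it stays where it is left.
- bolt_knob (a point): Centre of the top of the bolt's red knob, an upright cylinder 18 mm in diameter, 30 mm tall (carrier z = 105 to 135 mm) on a 10 mm stem, 98 mm behind the bolt's tip. The space behind it (-y) is free, so that it can be pushed along +y.
- keeper: Aluminium keeper block on the carrier's front, 45 x 78 x 34 mm, with a dark 16 mm bore for the bolt. Origin: centre of the bore's mouth (carrier x = -125, y = +50, z = 75 mm); the bore runs along +y. The sprung stop out of sight in it begins 15 to 40 mm behind the mouth, differently each time.
- keeper_mouth (a point): The same point as the keeper's origin. The stop inside gives 6 mm under 1 to 3.5 N (on top of the 5 N of sliding), then is solid: there the push rises steeply. Home = stop pressed in at least 5 of those 6 mm. No more than 16 N may bear on the stop: at some 12 mm/s, stop when the whole push has risen to 11 to 14 N.
- strip_holder: White strip holder, 52 x 90 x 34 mm, loose bystander on the bench to the right. Origin: centre of its underside.
- wash_bottle: White wash bottle, 43 mm diameter, 128 mm tall, loose bystander on the bench to the left. Origin: centre of its underside.

How it is judged:
On the way, in this order (a step that is already met when the one before it is completed fails the run):
1. the lid is shut on its seal while the bolt is still out of the keeper (value of joint lid below 0.035 rad and y of bolt in the frame of keeper below -0.01 m), for 0.2 s.
2. the bolt has pressed the keeper's sprung stop in (contact force between bolt and keeper above 2.9 N and value of joint lid below 0.015 rad), for 0.2 s.
At the end, for the whole second after the job is handed in: The lid is drawn down within 0.015 rad of fully shut, and the bolt rests through the staple and at least 16 mm inside the keeper, still, holding the sprung stop in with more than 2.8 N (at least about 5 of its 6 mm of travel) (contact force between bolt and keeper above 2.8 N and y of bolt in the frame of keeper above 0.016 m and value of joint lid below 0.015 rad and linear speed of bolt below 0.005 m/s); the robot touches nothing.
It fails at once if the bolt is rammed against the keeper's stop with more than 16 N (contact force between bolt and keeper above 16 N).
It fails at once if a bystander is moved more than 30 mm (distance of any of strip_holder, wash_bottle from where it was at the start of the episode above 0.03 m).
It also fails if it takes over 58 s, if anything falls off the work surface, if the arm or the gripper's body presses on something with over 40 N, if the wrist force passes 120 N, or if a joint passes its speed limit or range.

## Working session

There is one attempt and no reset: what is moved stays moved. The work goes in short steps, Python scripts to look and compute and a shell command to move; the robot and the scene stay as the last step left them, time stands still between calls to the robot, and variables do not carry over. Pictures are saved under pics/ and viewed, about 8 in all and at most 12, crops included, and the job is handed in when it is done.

```bash
mkdir -p pics
cat > h.py <<'E'
import numpy as np, cv2
from scipy.spatial.transform import Rotation as R
from bench import r, vision
def cloud(name):
    im,d=vision.camera(name); c=vision.get_calibration(name)
    K=np.array(c["camera_matrix"]);Rm=cv2.Rodrigues(np.array(c["rvec"],float))[0];t=np.array(c["tvec"],float).ravel()
    v,u=np.mgrid[:480,:640]
    x=(u-K[0,2])/K[0,0];y=(v-K[1,2])/K[1,1]
    P=np.stack([x*d,y*d,d],-1)
    W=(P-t)@Rm; W[d==0]=np.nan
    return im,d,W
E
python3 - <<'E'
from h import *
s=r.read_state();print({k:np.round(v,3) for k,v in s.items()},r.grasp_offset)
for n in("scene","side"):
    im,d,W=cloud(n);cv2.imwrite(f"pics/{n}0.png",im);np.savez(f"pics/{n}0.npz",im=im,W=W)
    c=vision.get_calibration(n);Rm=cv2.Rodrigues(np.array(c["rvec"],float))[0];print(n,-Rm.T@np.ravel(c["tvec"]))
E
```

```text
{'time': np.float64(0.0), 'joint_positions': array([ 1.157,  0.333, -0.065,  1.461,  0.022,  1.35 , -0.088]), 'joint_vel': array([-0.002,  0.002,  0.002, -0.001, -0.   ,  0.001, -0.002]), 'joint_torque': array([ 1.0000e-03, -6.2327e+01,  2.5000e-02, -3.8989e+01, -6.1000e-02,
        4.0000e-02,  0.0000e+00]), 'ee_pos': array([ 0.238, -0.578,  0.222]), 'eef_rot': array([-0.694, -0.138,  0.694, -0.137]), 'ft_force': array([-0.271, -0.147,  0.27 ]), 'torque': array([ 0.011, -0.016, -0.035]), 'width': np.float64(0.087)} 0.0187
scene [-0.16460197 -0.7933497   1.32925411]
side [ 0.96415373 -0.72621757  1.39350809]
```

View pics/scene0.png

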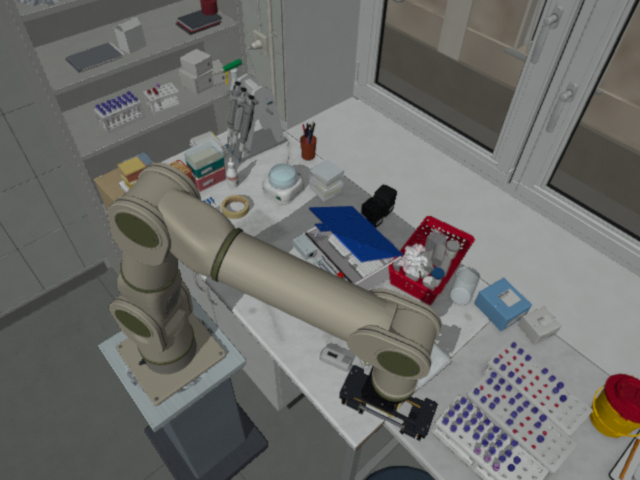

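View pics/side0.png

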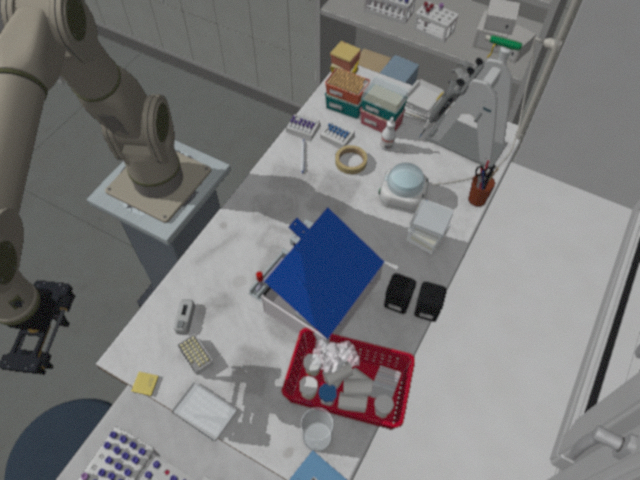

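The side view shows the open blue lid (270–385, 210–335), its tongue at (298,228) and the red knob at (260,275). In the scene view, the arm covers part of the carrier front.

Run:
```python
from h import *
for n in("side","scene"):
    z=np.load(f"pics/{n}0.npz");im=z["im"];W=z["W"];hsv=cv2.cvtColor(im,cv2.COLOR_BGR2HSV)
    m=cv2.inRange(hsv,(110,150,60),(128,255,255))
    k,l,st,ct=cv2.connectedComponentsWithStats(m);i=1+np.argmax(st[1:,4]);print(n,st[i],ct[i])
    mm=l==i; me=cv2.erode(mm.astype(np.uint8),np.ones((3,3)))>0
    P=W[me];P=P[~np.isnan(P[:,0])];c=P.mean(0);nn=np.linalg.svd(P-c,full_matrices=False)[2][2];nn*=np.sign(nn[2])
    e=(P-c)@nn;P=P[abs(e)<.006];c=P.mean(0);nn=np.linalg.svd(P-c,full_matrices=False)[2][2];nn*=np.sign(nn[2])
    print("lid c",c,"n",nn,"tilt",np.arccos(nn[2]),"yaw of horizontal n",np.arctan2(nn[1],nn[0]),np.std((P-c)@nn))
    ax=np.cross([0,0,1],nn);ax/=np.linalg.norm(ax);up=np.cross(nn,ax)
    a=(P-c)@ax;b=(P-c)@up
    print("axis",ax,"up",up,np.percentile(a,[0,.5,2,50,98,99.5,100]),np.percentile(b,[0,.5,2,50,98,99.5,100]))
    for (x) in range(-14,15,2):
        q=b[abs(a-x/100)<.005]
        if len(q): print(x,np.round([q.min(),q.max()],3),end=';')
    print()
    red=cv2.inRange(hsv,(0,150,90),(6,255,255))|cv2.inRange(hsv,(174,150,90),(180,255,255))
    k,l,st,ct=cv2.connectedComponentsWithStats(red)
    for i in range(1,k):
        if 5<st[i,4]<400: 
            q=W[l==i];print("red",st[i],np.nanmedian(q,0).round(4),np.nanmin(q,0).round(3),np.nanmax(q,0).round(3))
```

```text
side [ 266  209  117  129 4290] [323.13752914 271.36783217]
lid c [ 0.62154266 -0.14162061  0.15074209] n [ 0.4840398  -0.05591374  0.87325776] tilt 0.5089476357824972 yaw of horizontal n -0.11500503331784451 0.0025653219993675034
axis [ 0.11475169  0.99339421 -0.        ] up [-0.8674892   0.1002078   0.48725853] [-0.07702355 -0.07636644 -0.07439511 -0.01716971  0.14965503  0.15648806
  0.15876574] [-0.10173023 -0.1016302  -0.10133013 -0.00031319  0.08485889  0.08679395
  0.08743897]
-8 [0.014 0.014];-6 [0.001 0.001];-4 [-0.022 -0.02 ];-2 [0.078 0.087];0 [-0.036 -0.035];
red [344  93  15  10  56] [0.3782 0.5138 0.0908] [0.354 0.507 0.068] [0.406 0.521 0.11 ]
red [257 272   5   9  28] [ 0.4898 -0.1863  0.1316] [ 0.482 -0.192  0.113] [ 0.495 -0.178  0.139]
red [316 371   9  15  62] [ 0.7266 -0.3003  0.0016] [ 0.716 -0.316 -0.004] [ 0.74  -0.284  0.007]
red [393 375  10  31  82] [ 0.905  -0.2404  0.0018] [ 0.897 -0.27  -0.007] [ 0.919 -0.194  0.009]
red [337 383   6  13  30] [ 0.7817 -0.2975  0.001 ] [ 0.777 -0.314 -0.004] [ 0.787 -0.286  0.01 ]
red [310 394  15  14  89] [ 0.7557 -0.3777  0.0836] [ 0.735 -0.387 -0.005] [ 0.782 -0.339  0.094]
scene [316 224  73  38  98] [347.60204082 243.98979592]<stdin>:7: RuntimeWarning: Mean of empty slice.
  ret = um.true_divide(
Traceback (most recent call last):
IndexError: index 2 is out of bounds for axis 0 with size 0
```

Run:
```python
from h import *
from scipy.optimize import least_squares
for n in("side","scene"):
    z=np.load(f"pics/{n}0.npz");im=z["im"];W=z["W"];hsv=cv2.cvtColor(im,cv2.COLOR_BGR2HSV)
    m=cv2.inRange(hsv,(108,180,40),(125,255,255))
    k,l,st,ct=cv2.connectedComponentsWithStats(m);i=1+np.argmax(st[1:,4]);mm=(l==i)
    P=W[mm];print(n,st[i],"valid frac",(~np.isnan(P[:,0])).mean())
    # opening removes tongue
    mo=cv2.morphologyEx(mm.astype(np.uint8),cv2.MORPH_OPEN,np.ones((9,9)))
    cs=max(cv2.findContours(mm.astype(np.uint8),0,1)[0],key=cv2.contourArea)
    print(cv2.approxPolyDP(cs,2.5,True).reshape(-1,2).tolist())
    x,y,w,h=st[i][:4];cr=im[y-35:y+h+25,x-35:x+w+30];cv2.imwrite(f"pics/{n}_c.png",cv2.resize(cr,None,fx=3.2,fy=3.2));print("crop org",x-35,y-35)
a=cv2.imread("pics/side_c.png");b=cv2.imread("pics/scene_c.png");print(a.shape,b.shape)
H=600
cv2.imwrite("pics/cc.png",np.hstack([cv2.resize(q,(395,round(q.shape[0]*395/q.shape[1]))) if 0 else cv2.resize(q,(400,int(q.shape[0]*400/q.shape[1])))[:600] if q.shape[0]*400/q.shape[1]>=0 else q for q in (a,)]) )
cv2.imwrite("pics/side_c.png",a[:600,:800])
```

```text
side [ 267  209  115  128 7426] valid frac 0.9943441960678696
[[327, 209], [309, 231], [295, 221], [298, 223], [291, 227], [302, 239], [267, 280], [326, 336], [381, 263]]
crop org 232 174
scene [ 310  207   92   54 2417] valid frac 0.9971038477451386
[[310, 208], [323, 222], [316, 225], [321, 230], [330, 229], [360, 260], [401, 254], [352, 207]]
crop org 275 172
(602, 576, 3) (365, 502, 3)
```

View pics/side_c.png

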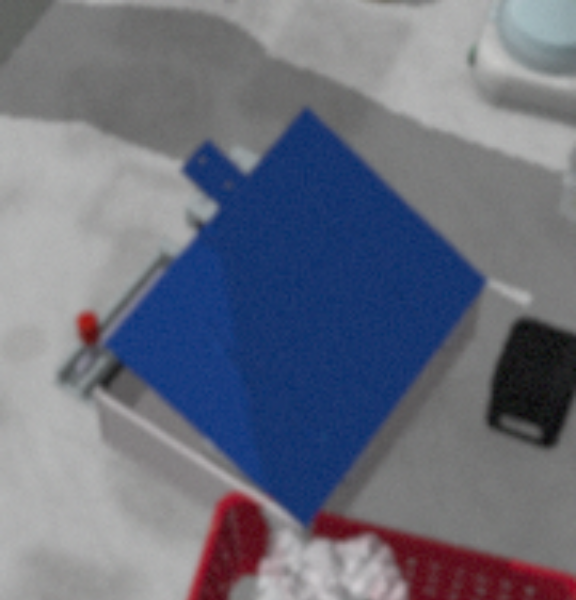

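```bash
cat > fit.py <<'E'
from h import *
from scipy.optimize import least_squares
cal={n:vision.get_calibration(n) for n in("side","scene")}
def proj(n,P):
    c=cal[n];return cv2.projectPoints(np.array(P,float),np.array(c["rvec"],float),np.array(c["tvec"],float),np.array(c["camera_matrix"],float),None)[0].reshape(-1,2)
def lidpt(rad,y,h,th): # in carrier frame, h above underside
    return [.1-rad*np.cos(th)+h*np.sin(th), y, .092+rad*np.sin(th)+h*np.cos(th)]
def w(p,P): 
    c,s=np.cos(p[2]),np.sin(p[2]);P=np.array(P);return P@np.array([[c,s,0],[-s,c,0],[0,0,1]])+[p[0],p[1],0]
def model(p): return w(p,[lidpt(.205,.13,.006,p[3]),lidpt(.205,-.13,.006,p[3]),lidpt(0,.13,.006,p[3]),lidpt(0,-.13,.006,p[3])]+[[-.125,p[4]-.098,.12]])
obs={"side":[[328,207.5],[264.8,281.2],[384.2,262.5],[326.7,338.7],[259.5,276.5]],"scene":[[309,207],[360,261],[352.5,206],[402,254.5]]}
def res(p):
    M=model(p);return np.concatenate([(proj("side",M)-obs["side"]).ravel(),(proj("scene",M[:4])-obs["scene"]).ravel()])
E
python3 - <<'E'
from fit import *
s=least_squares(res,[.6,-.13,-.11,.5,.005],loss="soft_l1");print(s.x,s.fun.reshape(-1,2).round(1).tolist())
np.save("p.npy",s.x);p=s.x
names=dict(knob=[-.125,p[4]-.098,.135],behind=[-.125,p[4]-.098-.04,.12],edge=lidpt(.205,-.03,.006,p[3]),mouth=[-.125,.05,.075],hinge=[.1,0,.092])
for k,v in names.items():print(k,w(p,v).round(4))
# depth residual of lid plane
z=np.load("pics/side0.npz");W=z["W"]
for u,v in((300,270),(330,240),(330,280),(350,260)):
    q=np.nanmedian(W[v-2:v+3,u-2:u+3].reshape(-1,3),0);n=np.array([np.sin(p[3]),0,np.cos(p[3])]);print((w(p,n)-[p[0],p[1],0])@(q-w(p,lidpt(.1,0,.006,p[3]))))
print(r.read_state()["eef_rot"],R.from_quat(r.read_state()["eef_rot"]).as_matrix().round(3))
E
```

```text
[ 0.62225008 -0.09724365 -0.10787109  0.48510161 -0.00113512] [[-0.2, -0.5], [-1.1, -0.6], [0.7, -0.4], [0.1, 0.2], [-0.3, -0.3], [0.0, -0.0], [0.6, 0.2], [0.2, -0.9], [1.5, -0.2]]
knob [ 0.4873 -0.1823  0.135 ]
behind [ 0.483  -0.2221  0.12  ]
edge [ 0.5409 -0.1186  0.1929]
mouth [ 0.5034 -0.0341  0.075 ]
hinge [ 0.7217 -0.108   0.092 ]
0.0022689446318168924
0.002374154383889094
-0.00015304496347414657
-0.0001065329985195998
[-0.69354791 -0.1377586   0.69374512 -0.13686333] [[-0.001  0.381 -0.925]
 [ 0.001 -0.925 -0.381]
 [-1.    -0.001  0.   ]]
```

The fit residuals are about 1 px, so I'm moving: shut the fingers, rise, and turn so the jaw axis lies along carrier y, heading for the lid edge.

```bash
python3 -m pendant '-0.2 0 0 0 0 0; -0.2 -0.15 -0.22 0.08 0 0; -0.2 -0.6 -0.9 0.333 0 0; -0.2 -0.6 -0.9 0.333 0 0; -0.2 -0.6 -0.9 0.333 0 0; -0.2 -0.6 -0.9 0.333 0 0; -0.2 -0.6 -0.9 0.333 0 0; -0.2 -0.6 -0.9 0.333 0 0' -1 40
cat > to.py <<'E'
import sys
from fit import *
p=np.load("p.npy");s=r.read_state();M=R.from_quat(s["eef_rot"]).as_matrix()
pc=w([0,0,-p[2]],np.array(s["ee_pos"])-[p[0],p[1],0]);fc=w([0,0,-p[2]],s["ft_force"])
print("t",s["time"],"carrier tcp",pc.round(4),"F",fc.round(2),"width",s["width"])
des=R.from_matrix(w([0,0,p[2]],np.array([[0,0,-1],[0,-1,0],[-1,0,0.]]).T).T)
print("turn units",((R.from_matrix(M).inv()*des).as_rotvec()/1.5).round(3))
if len(sys.argv)>3:
    g=w(p,[float(a) for a in sys.argv[1:4]]);print("shift units",(M.T@(g-s["ee_pos"])/.25).round(3))
E
python3 to.py -.072 -.03 .25
```

```text
time: 0.9
ee_pos: [0.3917, -0.3494, 0.2726]
eef_rot: [0.706, -0.036, -0.706, -0.036]
ft_force: [0.1, 0.3, -0.6]
width: 0.0309
t 0.9 carrier tcp [-0.202  -0.2756  0.2726] F [ 0.1   0.27 -0.6 ] width 0.030874597153543473
turn units [ 0.004 -0.     0.001]
shift units [ 0.092 -0.979 -0.526]
```

```bash
python3 -m pendant '0 -0.98 -0.526 0 0 0; 0 -0.98 -0.526 0 0 0; 0 -0.98 -0.526 0 0 0; 0 -0.98 -0.526 0 0 0; 0.09 -0.98 -0.526 0 0 0; 0.09 -0.98 -0.526 0 0 0; 0.09 -0.98 -0.526 0 0 0; 0.09 -0.98 -0.526 0 0 0'
python3 to.py -.075 -.03 .102
```

```text
time: 1.7
ee_pos: [0.546, -0.125, 0.2494]
eef_rot: [-0.706, 0.038, 0.707, 0.038]
ft_force: [0.0, -0.6, -0.8]
width: 0.0004
t 1.7 carrier tcp [-0.0728 -0.0358  0.2494] F [ 0.11 -0.59 -0.84] width 0.0003644585032494433
turn units [-0.001  0.001 -0.   ]
shift units [ 0.59  -0.023  0.008]
```

```bash
python3 -m pendant '0.1 -0.02 0 0 0 0; 0.18 -0.02 0 0 0 0; 0.25 -0.02 0 0 0 0; 0.32 -0.02 0 0 0 0; 0.39 -0.02 0 0 0 0; 0.46 -0.02 0 0 0 0; 0.52 -0.02 0 0 0 0; 0.56 -0.02 0 0 0 0'
python3 to.py -.075 -.03 .1
```

```text
time: 2.5
ee_pos: [0.5461, -0.121, 0.1091]
eef_rot: [-0.706, 0.039, 0.706, 0.039]
ft_force: [-0.0, -0.4, 0.6]
width: 0.0006
t 2.5 carrier tcp [-0.0731 -0.0318  0.1091] F [ 0.   -0.35  0.59] width 0.000551335443929707
turn units [-0.002  0.001 -0.   ]
shift units [ 0.036 -0.007  0.007]
```

```bash
python3 -m pendant '0.012 0 0 0 0 0; 0.022 0 0 0 0 0; 0.03 0 0 0 0 0; 0.036 0 0 0 0 0; 0.04 0 0 0 0 0; 0.04 0 0 0 0 0; 0.04 0 0 0 0 0'
python3 to.py
```

```text
time: 3.2
ee_pos: [0.5472, -0.1194, 0.1006]
eef_rot: [0.706, -0.039, -0.706, -0.038]
ft_force: [-0.3, 0.1, 5.4]
width: 0.0003
t 3.2 carrier tcp [-0.0723 -0.0302  0.1006] F [-0.34  0.1   5.35] width 0.0002787160014769284
turn units [-0.001 -0.001 -0.   ]
```

```bash
python3 -m pendant '0 0 0 0 0 0; -0.15 0 0 0 0 0; -0.34 0 0 0 0 0; -0.34 0.25 0.1 0 0 0; -0.34 0.52 0.21 0 0 0; -0.34 0.52 0.21 0 0 0; -0.34 0.52 0.21 0 0 0; -0.34 0.52 0.21 0 0 0'
python3 to.py
python3 - <<'E'
from fit import *
im,d,W=cloud("side");cv2.imwrite("pics/s1.png",cv2.resize(im[170:360,220:440],None,fx=3,fy=3,interpolation=cv2.INTER_CUBIC));np.savez("pics/s1.npz",im=im,W=W)
print({k:np.round(v,3).tolist() for k,v in vision.get_calibration("wrist").items()})
im,d=vision.camera("wrist");cv2.imwrite("pics/w1.png",im);np.save("pics/w1d.npy",d)
E
```

```text
time: 4.0
ee_pos: [0.4802, -0.2433, 0.1849]
eef_rot: [0.706, -0.039, -0.706, -0.039]
ft_force: [0.0, 0.3, -0.1]
width: 0.0004
t 4.0 carrier tcp [-0.1255 -0.1605  0.1849] F [-0.03  0.34 -0.06] width 0.00035993318810677814
turn units [-0.002 -0.     0.   ]
{'camera_matrix': [[371.648, 0.0, 320.247], [0.0, 371.648, 238.662], [0.0, 0.0, 1.0]], 'rvec': [-1.974, 2.201, 0.286], 'tvec': [-0.189, 0.466, 0.482]}
```

View pics/s1.png

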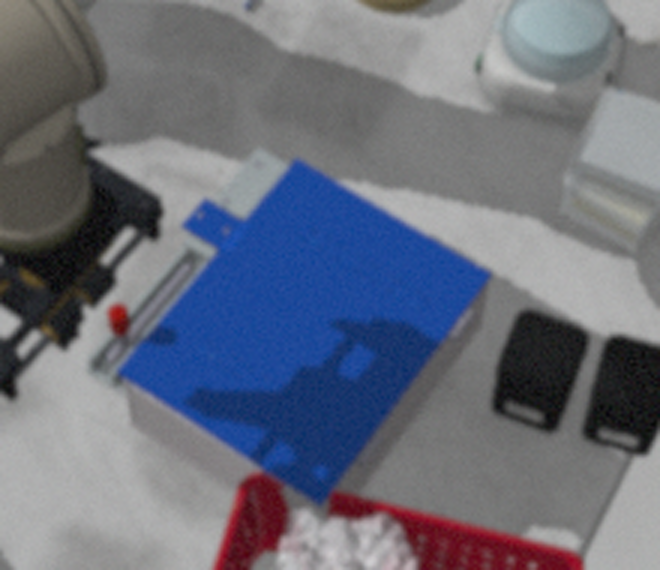

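View pics/w1.png

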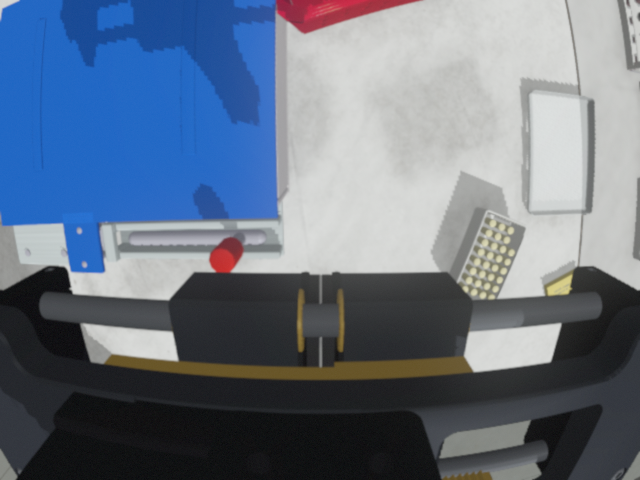

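The side crop shows the lid shut and the knob at (118,320). The wrist view shows the knob's top at about (222,260), beyond the fingers, with the bolt in its channel. I'll check the knob position from the wrist view.

Run:
```python
from fit import *
p=np.load("p.npy");c=vision.get_calibration("wrist");K=np.array(c["camera_matrix"]);Rm=cv2.Rodrigues(np.array(c["rvec"],float))[0];t=np.ravel(c["tvec"])
C=-Rm.T@t
def ray(u,v):
    q=np.array([u-K[0,2],v-K[1,2]]);rr=np.linalg.norm(q);a=rr/K[0,0]
    return Rm.T@np.array([*(q/rr*np.sin(a)),np.cos(a)])
def at(u,v,z):
    d=ray(u,v);X=C+d*(z-C[2])/d[2];return w([0,0,-p[2]],X-[p[0],p[1],0]).round(4)
im=cv2.imread("pics/w1.png");hsv=cv2.cvtColor(im,cv2.COLOR_BGR2HSV)
m=cv2.inRange(hsv,(0,150,90),(6,255,255))|cv2.inRange(hsv,(174,150,90),(180,255,255));m[:220]=0;m[300:]=0;m[:,:190]=0;m[:,260:]=0
ys,xs=np.nonzero(m);print(xs.min(),xs.max(),ys.min(),ys.max())
print("knob mid", at(xs.mean(),ys.mean(),.12),"top",at(222,260,.135))
print("lid right front corner",at(277,219,.102),"should be -.105,-.13")
print("tongue front",at(73,272,.102),at(104,271,.102),"should be -.147,.05/.014")
print("channel right",at(283,256,.08))
```

```text
210 241 245 272
knob mid [-0.1293 -0.0956  0.12  ] top [-0.1253 -0.0984  0.135 ]
lid right front corner [-0.1066 -0.1296  0.102 ] should be -.105,-.13
tongue front [-0.1492  0.0467  0.102 ] [-0.1471  0.013   0.102 ] should be -.147,.05/.014
channel right [-0.1397 -0.1307  0.08  ]
```

```bash
python3 -m pendant '0.1 0 0.004 0 0 0; 0.2 0 0.004 0 0 0; 0.3 0 0.004 0 0 0; 0.3 0 0.004 0 0 0; 0.3 -0.04 0.004 0 0 0; 0.3 -0.08 0.004 0 0 0; 0.3 -0.12 0.004 0 0 0; 0.3 -0.12 0.004 0 0 0'
python3 to.py
python3 -m pendant '0 -0.01 0 0 0 0; 0 -0.02 0 0 0 0; 0 -0.03 0 0 0 0; 0 -0.04 0 0 0 0; 0 -0.045 0 0 0 0; 0 -0.05 0 0 0 0; 0 -0.055 0 0 0 0; 0 -0.06 0 0 0 0'
python3 to.py
```

```text
time: 4.9
ee_pos: [0.4839, -0.2107, 0.1111]
eef_rot: [0.707, -0.037, -0.706, -0.037]
ft_force: [-0.3, -0.2, 0.3]
width: 0.0001
t 4.9 carrier tcp [-0.1254 -0.1277  0.1111] F [-0.23 -0.22  0.32] width 8.895261837504393e-05
turn units [ 0.001 -0.001 -0.   ]
time: 5.7
ee_pos: [0.4843, -0.199, 0.1101]
eef_rot: [0.706, -0.039, -0.706, -0.038]
ft_force: [0.9, -5.2, -0.6]
width: 0.0005
t 5.7 carrier tcp [-0.1262 -0.1161  0.1101] F [ 1.5  -5.09 -0.58] width 0.0004913857206196266
turn units [-0.001 -0.    -0.001]
```

```bash
python3 -m pendant '0 -0.01 0 0 0 0; 0 -0.02 0 0 0 0; 0 -0.03 0 0 0 0; 0 -0.04 0 0 0 0; 0 -0.05 0 0 0 0; 0 -0.06 0 0 0 0; 0 -0.07 0 0 0 0; 0 -0.08 0 0 0 0'
python3 to.py
python3 -m pendant '0 -0.006 0 0 0 0; 0 -0.012 0 0 0 0; 0 -0.018 0 0 0 0; 0 -0.024 0 0 0 0; 0 -0.03 0 0 0 0; 0 -0.036 0 0 0 0; 0 -0.042 0 0 0 0; 0 -0.048 0 0 0 0'
python3 to.py
python3 -m pendant '0 -0.006 0 0 0 0; 0 -0.012 0 0 0 0; 0 -0.018 0 0 0 0; 0 -0.024 0 0 0 0; 0 -0.03 0 0 0 0; 0 -0.036 0 0 0 0; 0 -0.042 0 0 0 0; 0 -0.048 0 0 0 0'
python3 to.py
```

```text
time: 6.5
ee_pos: [0.4862, -0.1792, 0.11]
eef_rot: [-0.706, 0.039, 0.706, 0.038]
ft_force: [-1.1, -5.6, -0.5]
width: 0.0004
t 6.5 carrier tcp [-0.1264 -0.0961  0.11  ] F [-0.5  -5.66 -0.51] width 0.0003762842190090842
turn units [-0.001  0.    -0.001]
time: 7.3
ee_pos: [0.4874, -0.1677, 0.1101]
eef_rot: [-0.706, 0.04, 0.706, 0.038]
ft_force: [-1.3, -8.5, 0.3]
width: 0.0003
t 7.3 carrier tcp [-0.1264 -0.0846  0.1101] F [-0.36 -8.61  0.31] width 0.000306216139100272
turn units [-0.001  0.    -0.001]
time: 8.1
ee_pos: [0.4886, -0.156, 0.1101]
eef_rot: [-0.706, 0.04, 0.706, 0.038]
ft_force: [-2.2, -8.6, -0.3]
width: 0.0002
t 8.1 carrier tcp [-0.1265 -0.0728  0.1101] F [-1.27 -8.8  -0.26] width 0.0002470968926326462
turn units [-0.002  0.    -0.001]
```

```bash
python3 -m pendant '0 -0.005 0 0 0 0; 0 -0.01 0 0 0 0; 0 -0.015 0 0 0 0; 0 -0.02 0 0 0 0; 0 -0.025 0 0 0 0; 0 -0.03 0 0 0 0; 0 -0.035 0 0 0 0; 0 -0.04 0 0 0 0'
python3 to.py
python3 -m pendant '0 -0.005 0 0 0 0; 0 -0.01 0 0 0 0; 0 -0.015 0 0 0 0; 0 -0.02 0 0 0 0'
python3 to.py
```

```text
time: 8.9
ee_pos: [0.4897, -0.146, 0.11]
eef_rot: [-0.706, 0.04, 0.706, 0.038]
ft_force: [-3.4, -7.8, 1.0]
width: 0.0005
t 8.9 carrier tcp [-0.1266 -0.0628  0.11  ] F [-2.54 -8.07  0.97] width 0.0005112957949212929
turn units [-0.002  0.    -0.001]
time: 9.3
ee_pos: [0.4902, -0.141, 0.11]
eef_rot: [-0.706, 0.04, 0.706, 0.038]
ft_force: [-3.1, -8.4, 0.8]
width: 0.0004
t 9.3 carrier tcp [-0.1266 -0.0578  0.11  ] F [-2.2  -8.71  0.8 ] width 0.0004046493399101174
turn units [-0.002  0.    -0.001]
```

Run:
```python
from fit import *
im,d,W=cloud("side");cv2.imwrite("pics/s2.png",cv2.resize(im[200:320,220:340],None,fx=4.5,fy=4.5,interpolation=cv2.INTER_CUBIC))
im,d=vision.camera("wrist");cv2.imwrite("pics/w2.png",im[150:330])
```

```text
(no output)
```

View pics/w2.png

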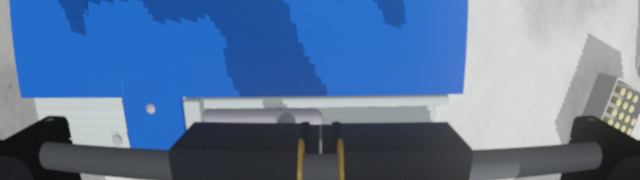

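The bolt has followed the push, and its rear end is now under the fingers at (322,117). Its tip is at about carrier y = 0.06. From here I feel for the stop in short steps.

```bash
for i in 1; do python3 -m pendant '0 -0.005 0 0 0 0; 0 -0.01 0 0 0 0; 0 -0.015 0 0 0 0'; python3 to.py; done
```

```text
time: 9.7
ee_pos: [0.4905, -0.1373, 0.11]
eef_rot: [-0.706, 0.04, 0.706, 0.038]
ft_force: [-3.2, -8.0, -0.0]
width: 0.0003
t 9.7 carrier tcp [-0.1267 -0.054   0.11  ] F [-2.3  -8.25 -0.04] width 0.0002715847270686584
turn units [-0.002  0.001 -0.001]
```

```bash
python3 -m pendant '0 -0.005 0 0 0 0; 0 -0.01 0 0 0 0; 0 -0.015 0 0 0 0'; python3 to.py
```

```text
time: 10.0
ee_pos: [0.4909, -0.1336, 0.11]
eef_rot: [-0.706, 0.04, 0.706, 0.038]
ft_force: [-3.4, -7.5, 0.8]
width: 0.0008
t 10.0 carrier tcp [-0.1266 -0.0503  0.11  ] F [-2.56 -7.81  0.79] width 0.000770979103806151
turn units [-0.002  0.001 -0.001]
```

```bash
python3 -m pendant '0 -0.005 0 0 0 0; 0 -0.01 0 0 0 0; 0 -0.015 0 0 0 0'; python3 to.py
```

```text
time: 10.3
ee_pos: [0.4913, -0.1298, 0.11]
eef_rot: [-0.706, 0.04, 0.706, 0.038]
ft_force: [-2.9, -7.8, 1.4]
width: 0.0006
t 10.3 carrier tcp [-0.1267 -0.0465  0.11  ] F [-2.06 -8.04  1.39] width 0.0005520759966290332
turn units [-0.002  0.001 -0.001]
```

```bash
python3 -m pendant '0 -0.005 0 0 0 0; 0 -0.01 0 0 0 0; 0 -0.015 0 0 0 0'|grep ft; python3 to.py
```

```text
ft_force: [-3.2, -10.0, 0.4]
t 10.6 carrier tcp [-0.1267 -0.0428  0.11  ] F [ -2.11 -10.28   0.45] width 0.000534705310846155
turn units [-0.002  0.001 -0.001]
```

```bash
python3 -m pendant '0 -0.005 0 0 0 0; 0 -0.01 0 0 0 0'|grep ft; python3 to.py
```

```text
ft_force: [-4.7, -10.4, 1.0]
t 10.8 carrier tcp [-0.1268 -0.0407  0.11  ] F [ -3.51 -10.87   0.95] width 0.0005716544852403963
turn units [-0.002  0.001 -0.002]
```

The stop spring is engaged: +2.8 N over the 8.1 N baseline. I'll take single rows from here.

```bash
python3 -m pendant '0 -0.005 0 0 0 0'|grep ft; python3 to.py
```

```text
ft_force: [-3.6, -9.2, 1.1]
t 10.9 carrier tcp [-0.1268 -0.0395  0.11  ] F [-2.61 -9.5   1.1 ] width 0.00030556554378158155
turn units [-0.002  0.001 -0.002]
```

```bash
python3 -m pendant '0 -0.004 0 0 0 0'|grep ft; python3 to.py
```

```text
ft_force: [-3.8, -10.4, 1.1]
t 11.0 carrier tcp [-0.1267 -0.0386  0.11  ] F [ -2.69 -10.74   1.14] width 0.0006729396479605455
turn units [-0.002  0.001 -0.002]
```

```bash
python3 -m pendant '0 -0.004 0 0 0 0'|grep ft; python3 to.py
```

```text
ft_force: [-4.3, -9.8, 1.5]
t 11.1 carrier tcp [-0.1268 -0.0378  0.11  ] F [ -3.27 -10.21   1.46] width 0.0003340945569882852
turn units [-0.002  0.001 -0.002]
```

```bash
python3 -m pendant '0 -0.004 0 0 0 0'|grep ft; python3 to.py
```

```text
ft_force: [-3.2, -10.5, 2.1]
t 11.2 carrier tcp [-0.1267 -0.0369  0.11  ] F [ -2.01 -10.79   2.15] width 0.0005653824775673851
turn units [-0.002  0.001 -0.002]
```

```bash
python3 -m pendant '0 -0.003 0 0 0 0'|grep ft; python3 to.py
```

```text
ft_force: [-4.5, -12.4, 2.1]
t 11.3 carrier tcp [-0.1268 -0.0364  0.11  ] F [ -3.17 -12.8    2.05] width 0.0002733590959176909
turn units [-0.002  0.001 -0.002]
```

```bash
python3 -m pendant '0 -0.002 0 0 0 0'|grep ft; python3 to.py
```

```text
ft_force: [-3.7, -13.9, 1.6]
t 11.4 carrier tcp [-0.1268 -0.0363  0.11  ] F [ -2.21 -14.2    1.56] width 0.0006545364019397635
turn units [-0.002  0.001 -0.002]
```

The force rose steeply with no further motion, so it's solid. Hold 0.3 s, then check.

```bash
python3 -m pendant '0 0 0 0 0 0; 0 0 0 0 0 0; 0 0 0 0 0 0'|grep ft; python3 to.py
```

```text
ft_force: [-4.6, -12.1, 1.1]
t 11.7 carrier tcp [-0.1268 -0.0364  0.11  ] F [ -3.25 -12.55   1.06] width 0.00017634552614506735
turn units [-0.003  0.001 -0.002]
```

```bash
python3 -m pendant '0 0.004 0 0 0 0; 0 0.012 0 0 0 0; 0 0.04 0 0 0 0; 0 0.12 0 0 0 0; 0 0.2 0 0 0 0; -0.1 0.24 0 0 0 0; -0.3 0.24 0 0 0 0; -0.3 0.24 0 0 0 0'
python3 -m pendant '-0.1 0.2 0.1 0 0 0; -0.15 0.4 0.2 0 0 0; -0.15 0.5 0.2 0 0 0; -0.15 0.5 0.2 0 0 0; -0.15 0.5 0.2 0 0 0; -0.15 0.5 0.2 0 0 0'
python3 to.py
python3 - <<'E'
from fit import *
p=np.load("p.npy");im,d,W=cloud("side");cv2.imwrite("pics/s3.png",cv2.resize(im[170:360,220:440],None,fx=3,fy=3,interpolation=cv2.INTER_CUBIC))
hsv=cv2.cvtColor(im,cv2.COLOR_BGR2HSV);red=cv2.inRange(hsv,(0,150,90),(6,255,255))|cv2.inRange(hsv,(174,150,90),(180,255,255))
k,l,st,ct=cv2.connectedComponentsWithStats(red)
for i in range(1,k):
    if 8<st[i,4]<60 and st[i,1]<300 and st[i,1]>180: print(ct[i],st[i])
for y in(-.02,-.015,-.01,-.005,0): print(y,proj("side",[w(p,[-.125,y,.12])]))
E
```

```text
time: 12.5
ee_pos: [0.49, -0.1768, 0.1911]
eef_rot: [0.709, -0.039, -0.703, -0.038]
ft_force: [0.8, -0.6, -0.5]
width: 0.0003
time: 13.1
ee_pos: [0.4243, -0.2935, 0.2223]
eef_rot: [0.706, -0.037, -0.706, -0.038]
ft_force: [0.1, 1.0, -0.6]
width: 0.0007
t 13.1 carrier tcp [-0.1756 -0.2165  0.2223] F [-0.04  0.99 -0.64] width 0.0006797317631412521
turn units [ 0.001 -0.     0.001]
[278.37037037 252.66666667] [276 250   6   7  27]
-0.02 [[278.62926057 254.06659945]]
-0.015 [[279.8287768  252.70301218]]
-0.01 [[281.02472941 251.34347595]]
-0.005 [[282.21713425 249.98797276]]
0 [[283.40600709 248.63648468]]
```

View pics/s3.png

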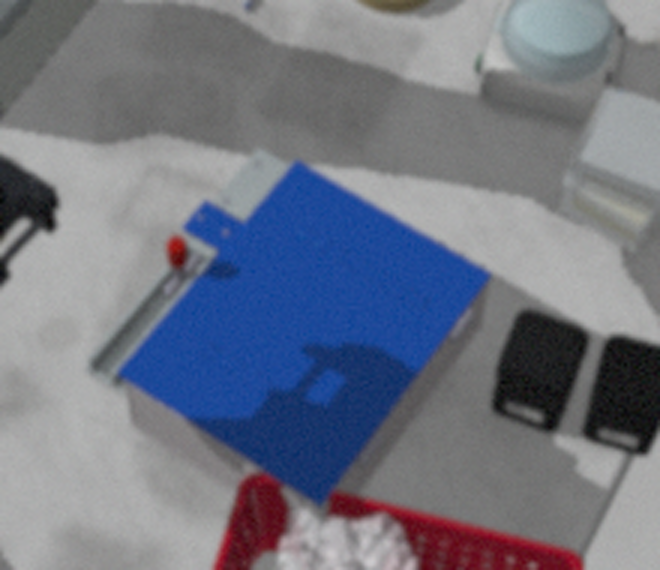

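The knob now stands at carrier y ≈ -0.017, so the tip is about 31 mm inside the keeper. The lid is shut and the gripper is clear. Handing in.

```bash
python3 -c "
from bench import close_job
print(close_job())"
```

```text
the job is handed in; nothing more can be done
None
```

I shut the lid with about 6 N and pushed the bolt by its knob through the staple into the keeper. Then I backed the gripper clear and handed the job in at about 13 s; it gives no verdict.

- **Stop:** the push ran at about 8 N once the bolt was in the staple. It rose over the stop's sprung travel to about 10.8 N. It then climbed steeply to 14.2 N with no further movement, so the stop was solid. Subtracting the running push, about 6 N bore on the stop.
- **Last check:** the side picture shows the lid down and the knob where I left it. That puts the bolt tip about 31 mm inside the keeper, good to a few mm.
- **Disagreement:** the sliding push was about 8 N rather than the stated 5 N, which I put down to drag at the staple. Sideways force on the fingers was also 2–3 N.
- **Not checked:** the final lid angle and the force now holding the stop in cannot be read directly. I did not measure the bystanders; my moves stayed high or close to the carrier.

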